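# Wind the dwell timer, then hold the contact probe on a sloping sample

### The arm

A 7-joint arm with a two-finger parallel gripper is mounted at the origin on a cart in front of the work surface, level with it; the furniture and walls round the work are solid. World frame = base frame: x ahead of the robot, y to its left, z up, the work surface at z = 0. Lengths are in m, angles in rad, forces in N, time in s.
With the tool pointing down it reaches from about 0.4 to 0.925 m from the base axis. Payload 5.6 kg.
Tool frame: the origin (TCP) lies midway between the tips of the shut fingers; the grasp point (between the pads) lies 19 mm behind it; z points along the fingers, y is the direction in which the jaws open and shut (so a half turn about z gives the same grasp; the last joint's range is limited). The gripper opens to 85 mm and grips with 20 to 120 N. Pads are 22 mm wide; open, the fingers measure 114 mm over their backs; the gripper's body (76 mm by 85 mm) begins 54 mm behind the grasp point. The pads swing forward as they close: fully open they stand 13 mm farther back than shut.
Start: joints at [1.154, 0.468, -0.012, 1.603, 0.006, 1.071, -0.056], TCP at [0.237, -0.605, 0.231] pointing down, gripper open.
Joint ranges: [-2.53, 2.53], [-0.31, 2.02], [-1.57, 1.55], [0.28, 2.44], [-1.29, 4.43], [0.15, 1.84], [-2.92, 2.92]. Speed limits (rad/s): [2.57, 2.57, 3.14, 3.14, 3.14, 3.14, 3.14].

### API

Orientations are given as a rotation vector (axis times angle).
In Python, from cell import r, claw, kin, camera, spotter gives the robot as it stands. The module is installed in compiled form; this text tells all that it offers. Calls block until the motion is done:
- r.move_ptp(position, orientation): joint-space move of the TCP to a pose.
- r.move_l(position, rot=None, v=0.15): straight line of the TCP; rot=None keeps the orientation; v is the mean speed in m/s.
- r.move_j(angles): joint-space move.
- claw.grip(opening, squeeze=None): finger opening in m; squeeze is the grip in N (None keeps the last); returns when the fingers have stopped.
- r.sleep(seconds).
- kin.solve_ik(position, orientation): joint angles nearest the present ones, or None.
- r.get_obs(): the state.
- camera(name): name is "scene" or "top" or "wrist"; returns a dict with "color" (420x560x3 uint8, red, green, blue), "fov_y" (degrees; the focal length in pixels is half the picture's height over the tangent of half this angle, whatever the lens; pixels are square), "cx", "cy" (the principal point, pixels), "k1" (the pictures are not rectified: a ray, as slopes to the right and down, at radius r is drawn at 1 + k1 r^2 times it, then the intrinsics apply), "eye" and "rotation" of the camera in the world. Camera axes: x right, y down, z forward; pixel columns grow to the right and rows downward; lengths in m; the calibration is good to about 2 mm. A picture is of the moment at which its call begins. There is no depth.
A pose or a line that the arm cannot do raises r.IKError and nothing moves.
- r.hand_in(): hands the job in, once; it reports no verdict.
Trained networks look in a picture, given as the dict that the camera call returned (one of the last four; its "shot" number tells which), for a name from the list of things; names that differ only in an ending like _2 or _b are one class to them, and where a whole thing is asked for, a point or a joint stands for the part that bears it (a point fixed in the world has none). Each returns a list of dicts, best first, with "score" (0 to 1); they miss things now and then, are a little off and sometimes report something else, mostly with a low value. They report only what shows in the picture. A call takes as long as a camera call. They do not tell look-alikes from the thing itself.
- spotter.silhouettes(label, picture): "mask" (420x560 bool, what is visible of it).
- spotter.mark_of(label, picture): "position" ([x, y, z] in m, in world coordinates, good to about 4 mm: a listed point, or the origin of a listed thing).
The state is a dict: "time": time; "q": joint angles; "joint_vel": joint speeds; "effort": joint torques, N m; "tool_pos": TCP position; "eef_rot": TCP orientation; "wrist_force": force on the tool from outside, world axes, zero at the start; "ft_torque": the same for the moment, N m; "gripper_width": finger opening in m.
Only numpy, scipy, OpenCV 4.12 (cv2) and the standard library are available. Lean on these libraries where they do the work, as an engineer would, in place of code of your own. Each camera call takes 0.05 s, during which the arm holds its last target.

### The job

Get ready for a timed contact reading: first wind up the clockwork timer by turning its winged key clockwise (seen from above) until it comes to its stop, regrasping as often as needed. Then lift the contact probe out of its stand and press its sprung tip lightly on the mark with the cross, on the sloping sample plate, so that the tip is inside the circle and about half sunk into the probe's nose (about 3 newtons), with the probe square to the plate. Finish like that, still gripping the probe and holding it pressed steadily against the mark, and leave the jars and beaker where they stand.

Things in the scene. Friction and masses are not known exactly. Their poses are not given: they have to be found in the camera images.
- timer: Clockwork timer: flat grey drum 90 mm across and 34 mm high, fixed to the worktop, white dial on top with a winged key standing up from its middle. Origin: centre of its underside, z up.
- key_grip (a point): Point on the key's axis, 64 mm above the worktop. The wing is an upright steel bar 40 mm long, 9 mm thick, 30 mm high (46 to 76 mm above the worktop; dial and boss below it reach 38 mm). Its x axis lies along the wing's length, its y axis across the 9 mm thickness, z up; it turns with the key.
- key (a joint): Angle the key is wound, rad: 0 run down, grows clockwise seen from above, hard stop at 2.6 (fully wound). It starts anywhere between 0 and 0.5. Turning takes about 0.1 N m; a pawl keeps it where it is left when released.
- stand: Probe stand: fixed grey block 70 x 70 x 60 mm on a thin 86 mm square foot. The probe stands in a round upright hole in its top, 19 mm wide, 56 mm deep: the grip's lower end rests on the block's top, 60 mm above the worktop, nose and tip are down the hole. Lift the probe straight up by 55 mm or more to clear. Origin: centre of the underside, z up.
- probe_center (a point): Middle of the contact probe's white square grip (26 x 26 mm, 66 mm long plus a 3 mm cap; grasp across two flats). On the probe's axis, 33 mm above the grip's lower end, 85 mm from the sprung tip's end. z points along the probe away from the tip (up in the stand); x and y are square to the flats. Below the grip: steel nose 14 mm in diameter, 40 mm long, then the tip. Loose, 110 to 170 g.
- tip_point (a point): The very end of the probe's sprung tip, a thin dark steel pin 6 mm in diameter with a round end that stands 12 mm out of the nose when not pressed. Lies on the probe's axis, same axes as the probe.
- probe_tip (a joint): How far the sprung tip is pushed into the nose, m: 0 free, stop at 0.010. The spring starts to give at 1 N and takes 3 N at 0.005 (half sunk), 5 N at 0.010.
- stage: Sample stage: fixed grey foot 110 x 90 mm that carries a sloping aluminium sample plate, 90 x 76 mm, its middle 64 mm above the worktop. The plate slopes 20 degrees (0.349 rad), its lower edge at the stage's -x side, so the plate faces up and towards the stage's -x. Origin: centre of the foot's underside, z up.
- spot (a point): Centre of the mark to be touched, on the plate's surface about 68 mm above the worktop: the one black circle (22 mm inside diameter) that has a cross in it; the other two circles on the plate are empty. z points squarely out of the plate, x up the slope, y along it. The mark lies 12 mm up the slope and 22 mm towards +y from the plate's middle.
- jar_mint_a: Small jar with a screw cap, 47 mm in diameter, 83 mm high, bystander; origin at its underside.
- jar_mint_b: Second such jar, bystander; origin at its underside.
- glass_beaker: Small glass beaker, 55 mm wide, 66 mm high, bystander; origin at its underside.
Things that resemble listed ones, but are neither listed nor needed, are in the scene too. Of the things that look like the part that bears probe_center, the smaller one is meant. Leave any orange or red look-alike of the timer alone.

How it is judged:
By the outcome, as a careful person would: the job done as asked, in the order asked, and still so for the second after the job is handed in, while the arm keeps its last pose, push and grip.
It also fails if it takes over 64 s, if anything falls off the work surface, if the arm or the gripper's body presses on something with over 40 N, if the wrist force passes 120 N, or if a joint passes its speed limit or range.

## Working session

There is one attempt and no reset: what is moved stays moved. The work goes in short steps, each a Python script; the robot and the scene stay as the last script left them, time stands still between calls to the robot, and variables do not carry over. Pictures are saved under pics/ and viewed, and the job is handed in when it is done.

```bash
mkdir -p pics
cat > h.py <<'E'
from cell import r, claw, kin, camera, spotter
import numpy as np, cv2
from scipy.spatial.transform import Rotation as R
def save(p,n): cv2.imwrite('pics/%s.png'%n, p['color'][:,:,::-1])
def proj(p,X):
    Rm=np.array(p['rotation']); Rm=Rm if Rm.shape==(3,3) else R.from_rotvec(Rm).as_matrix()
    c=Rm.T@(np.array(X)-np.array(p['eye'])); s=c[:2]/c[2]; s=s*(1+p['k1']*(s@s))
    f=210/np.tan(np.radians(p['fov_y'])/2); return np.array([p['cx'],p['cy']])+f*s
def ray(p,uv):
    Rm=np.array(p['rotation']); Rm=Rm if Rm.shape==(3,3) else R.from_rotvec(Rm).as_matrix()
    f=210/np.tan(np.radians(p['fov_y'])/2); d=(np.array(uv,float)-[p['cx'],p['cy']])/f; s=d.copy()
    for _ in range(20): s=d/(1+p['k1']*(s@s))
    v=Rm@np.array([s[0],s[1],1]); return np.array(p['eye']),v/np.linalg.norm(v)
def onz(p,uv,z):
    e,v=ray(p,uv); return e+v*(z-e[2])/v[2]
def down(yaw):  # tool z down; tool y axis at angle yaw from world x
    y=np.array([np.cos(yaw),np.sin(yaw),0]); z=np.array([0,0,-1.]); x=np.cross(y,z)
    return R.from_matrix(np.c_[x,y,z]).as_rotvec()
E
python3 - <<'E'
from h import *
o=r.get_obs(); print({k:np.round(v,3) for k,v in o.items()})
for n in ['scene','top']:
    p=camera(n); save(p,n+'0'); print(n,p['fov_y'],p['k1'],np.round(p['eye'],3),np.round(p['rotation'],3).tolist())
    for l in ['timer','key_grip','stand','probe_center','stage','spot','jar_mint_a','glass_beaker']:
        print(l,[(np.round(d['position'],3).tolist(),round(d['score'],2),proj(p,d['position']).round().tolist()) for d in spotter.mark_of(l,p)])
E
```

```text
{'time': np.float64(0.0), 'q': array([ 1.154,  0.468, -0.012,  1.604,  0.006,  1.071, -0.056]), 'joint_vel': array([-0.   , -0.001, -0.001, -0.   ,  0.001,  0.   ,  0.001]), 'effort': array([-0.0000e+00, -5.3239e+01,  2.1000e-02, -2.5130e+01,  1.1000e-02,
        8.0000e-03, -0.0000e+00]), 'tool_pos': array([ 0.237, -0.605,  0.23 ]), 'eef_rot': array([-3.085e+00, -5.830e-01,  1.000e-03]), 'wrist_force': array([ 0.497,  0.778, -0.581]), 'ft_torque': array([ 0.006, -0.002,  0.048]), 'gripper_width': np.float64(0.086)}
scene 43.17871060042647 -0.04687363832392818 [-0.545 -0.621  0.95 ] [-1.944, 1.042, -0.6]
timer [([0.59, 0.089, -0.0], 0.86, [272.0, 239.0]), ([0.454, 0.549, -0.002], 0.82, [133.0, 212.0])]
key_grip [([0.452, 0.552, 0.061], 0.54, [129.0, 196.0]), ([0.587, 0.09, 0.066], 0.52, [272.0, 221.0])]
stand [([0.643, -0.174, 0.002], 0.86, [356.0, 259.0])]
probe_center [([0.632, -0.35, 0.117], 0.97, [419.0, 250.0]), ([0.644, -0.177, 0.095], 0.75, [361.0, 233.0])]
stage [([0.549, 0.34, -0.006], 0.57, [200.0, 220.0])]
spot []
jar_mint_a [([0.687, 0.158, 0.001], 0.88, [270.0, 217.0]), 
[... 359 characters left out ...]
], 0.62, [277.0, 217.0]), ([0.45, 0.552, 0.001], 0.57, [128.0, 258.0])]
key_grip [([0.587, 0.09, 0.064], 0.47, [277.0, 214.0]), ([0.453, 0.548, 0.062], 0.38, [124.0, 255.0]), ([0.576, 0.492, 0.06], 0.37, [145.0, 215.0])]
stand [([0.643, -0.17, -0.005], 0.85, [360.0, 203.0]), ([0.753, 0.225, 0.0], 0.2, [236.0, 166.0])]
probe_center [([0.63, -0.352, 0.124], 0.56, [428.0, 200.0]), ([0.647, -0.174, 0.091], 0.55, [366.0, 195.0])]
stage [([0.546, 0.341, 0.0], 0.88, [196.0, 229.0])]
spot [([0.566, 0.355, 0.071], 0.91, [188.0, 219.0])]
jar_mint_a [([0.695, 0.273, -0.001], 0.81, [220.0, 183.0]), ([0.589, 0.089, -0.0], 0.59, [277.0, 217.0])]
glass_beaker [([0.753, 0.223, 0.001], 0.84, [237.0, 166.0])]
```

Run:
```python
import cv2
t=cv2.imread('pics/top0.png'); s=cv2.imread('pics/scene0.png')
c=t[140:290,90:250]; cv2.imwrite('pics/tc1.png',cv2.resize(c,(800,750))[:600])
c=t[150:270,240:440]; cv2.imwrite('pics/tc2.png',cv2.resize(c,(800,480),interpolation=cv2.INTER_CUBIC))
```

```text
(no output)
```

View pics/top0.png

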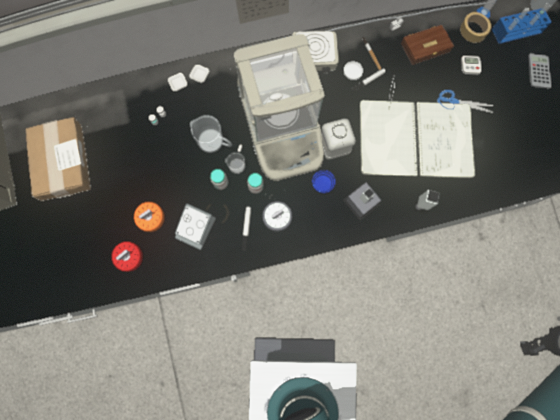

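View pics/scene0.png

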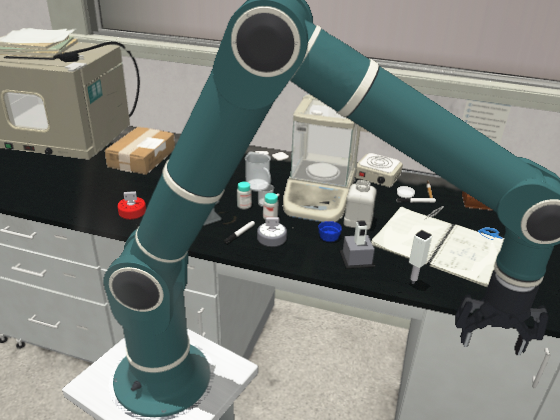

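View pics/tc1.png

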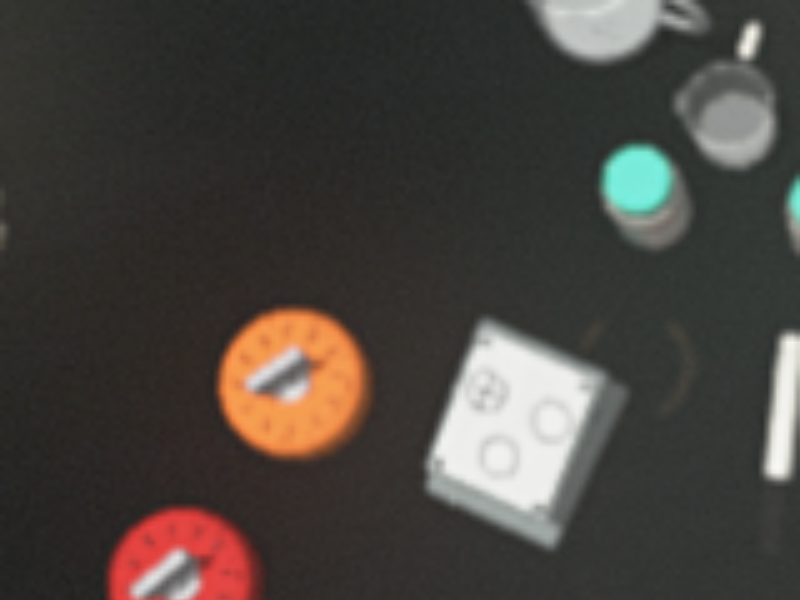

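View pics/tc2.png

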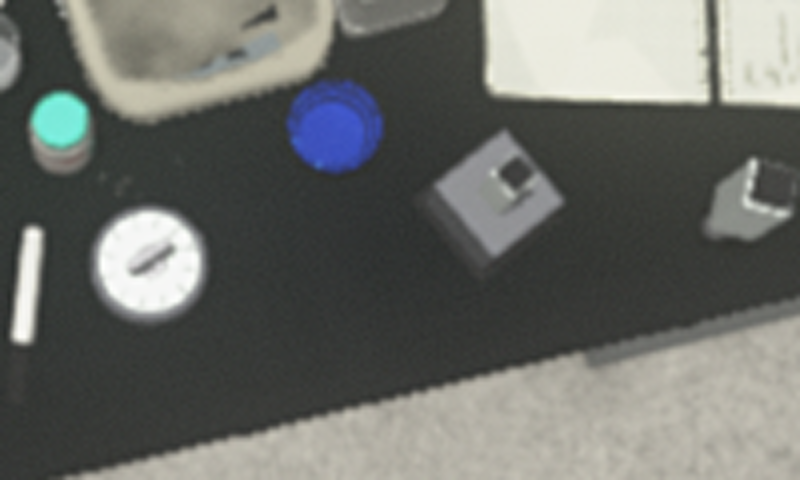

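Candidates for the timer are the grey one with a white dial at px (277,217), the orange one at (149,216) and the red one at (127,256). The grey one fits the description. For the probe, the small white grip sits in the grey stand at (362,195). The one at (428,200) is larger, so it's the look-alike. Next I'll take wrist close-ups.

```bash
cat >> h.py <<'E'
def look(pos,yaw,name,labels):
    r.move_ptp(pos,down(yaw)); r.sleep(0.2)
    p=camera('wrist'); save(p,name); np.save(name+'.npy',{k:p[k] for k in p if k!='color'},allow_pickle=True)
    print(name,'t',r.get_obs()['time'],np.round(r.get_obs()['q'],3),np.round(p['eye'],3),p['fov_y'],p['k1'])
    for l in labels:
        print(l,[(np.round(d['position'],4).tolist(),round(d['score'],2),proj(p,d['position']).round().tolist()) for d in spotter.mark_of(l,p)])
    return p
E
python3 - <<'E'
from h import *
M=R.from_rotvec(r.get_obs()['eef_rot']).as_matrix(); print(M.round(3))
print('yaw y',np.arctan2(M[1,1],M[0,1]))
print(kin.solve_ik([0.645,-0.175,0.32],down(-1.2+0.3)),kin.solve_ik([0.589,0.09,0.28],down(np.pi/2)),kin.solve_ik([0.589,0.09,0.28],down(-np.pi/2)))
r.move_l([0.237,-0.605,0.33],v=0.3)
yaw=np.arctan2(M[1,1],M[0,1])
look([0.60,-0.175,0.32],yaw+0.9,'w_probe',['stand','probe_center'])
look([0.55,0.09,0.27],yaw+1.2,'w_timer',['timer','key_grip'])
look([0.50,0.33,0.32],yaw+1.5,'w_stage',['stage','spot'])
E
```

```text
[[ 0.931  0.365 -0.   ]
 [ 0.365 -0.931 -0.   ]
 [-0.     0.    -1.   ]]
yaw y -1.1970738695128489
[ 0.40219996  0.45217518 -0.2696293   1.43724756  0.12221331  1.26860095
 -0.77798483] [ 0.45362812  0.49576624 -0.90557184  1.64504776  0.41244764  1.20460116
  1.02653824] [ 0.25132549  0.40482399 -0.60133015  1.65735124  0.24593977  1.15599093
 -1.98293415]
w_probe t 3.65 [ 0.568  0.398 -0.455  1.542  0.181  1.243 -0.213] [ 0.621 -0.103  0.463] 66.70657496773883 -0.030486287049641517
stand [([0.6415, -0.1694, 0.0014], 0.66, [305.0, 154.0])]
probe_center [([0.643, -0.1719, 0.0924], 0.85, [314.0, 166.0]), ([0.6306, -0.3481, 0.1201], 0.64, [343.0, 307.0])]
w_timer t 5.0667 [ 0.281  0.347 -0.623  1.759  0.224  1.107 -0.414] [0.55  0.164 0.413] 66.70657496773883 -0.030486287049641517
timer [([0.5919, 0.0914, 0.0008], 0.67, [310.0, 171.0])]
key_grip [([0.5892, 0.091, 0.0659], 0.75, [314.0, 182.0])]
w_stage t 6.4 [-0.071  0.416 -0.757  1.593  0.297  1.252 -0.58 ] [0.478 0.401 0.462] 66.70657496773883 -0.030486287049641517
stage [([0.5447, 0.3422, -0.0018], 0.69, [310.0, 167.0])]
spot [([0.5686, 0.3608, 0.0678], 0.76, [338.0, 167.0])]
```

Run:
```python
import cv2
a=cv2.imread('pics/w_probe.png')[90:340,200:420]
b=cv2.imread('pics/w_timer.png')[90:260,220:400]
c=cv2.imread('pics/w_stage.png')[70:250,220:420]
cv2.imwrite('pics/c_probe.png',cv2.resize(a,None,fx=2.4,fy=2.4,interpolation=2))
cv2.imwrite('pics/c_timer.png',cv2.resize(b,None,fx=3,fy=3,interpolation=2))
cv2.imwrite('pics/c_stage.png',cv2.resize(c,None,fx=3,fy=3,interpolation=2))
```

```text
(no output)
```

View pics/c_probe.png

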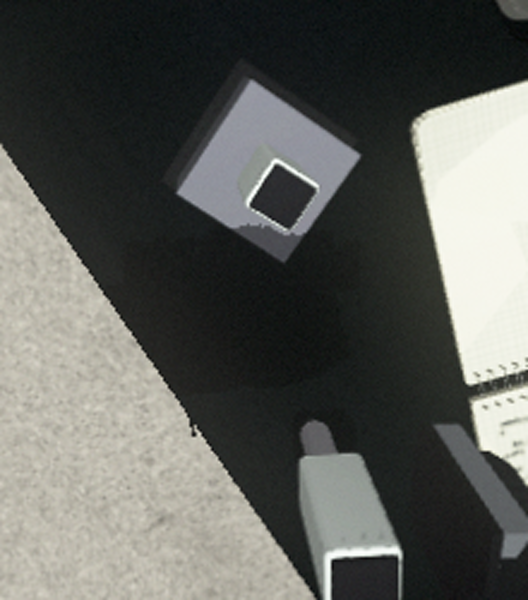

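View pics/c_timer.png

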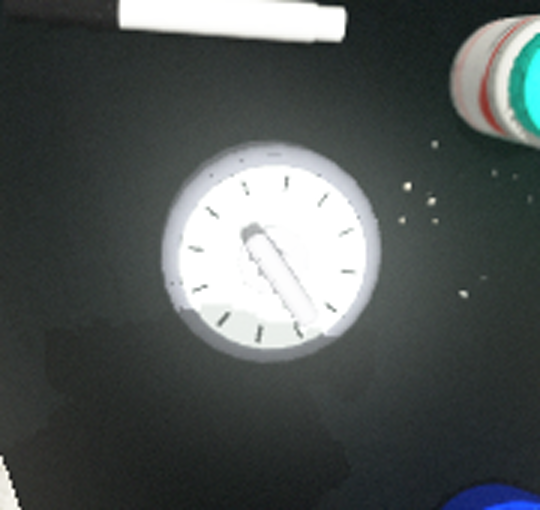

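View pics/c_stage.png

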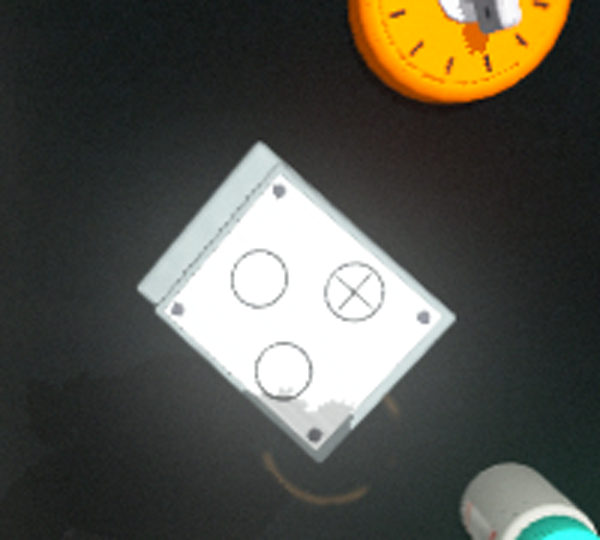

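The wrist crops agree with the networks. The wing's top strip runs from crop px (257,238) to (308,315). The cross mark is the right-hand circle at crop (354,292), and the other two circles are empty. The probe cap's corners are at about (283,159), (319,183), (288,230) and (247,197). Next I'll fit the poses.

```bash
cat > fit.py <<'E'
from h import *
from scipy.optimize import least_squares
L=lambda n: np.load(n+'.npy',allow_pickle=True).item()
p=L('w_timer'); a=onz(p,np.array([257,238])/3+[220,90],.076); b=onz(p,np.array([308,315])/3+[220,90],.076)
print('wing',a,b,(a+b)/2,np.linalg.norm(a-b),'yaw',np.arctan2(*(b-a)[1::-1]))
# drum centre: dial circle top
p=L('w_probe'); c=[onz(p,np.array(x)/2.4+[200,90],.129) for x in [(283,159),(319,183),(288,230),(247,197)]]
c=np.array(c); print('cap',c.mean(0),np.linalg.norm(np.diff(c,axis=0),axis=1),[np.degrees(np.arctan2(*(c[i+1]-c[i])[1::-1])) for i in range(3)])
s=[onz(p,np.array(x)/2.4+[200,90],.060) for x in [(250,80),(361,154),(284,262),(176,192)]]
s=np.array(s); print('block',s.mean(0),np.linalg.norm(np.diff(s,axis=0),axis=1),[np.degrees(np.arctan2(*(s[i+1]-s[i])[1::-1])) for i in range(3)])
p=L('w_stage'); t=.349
uv=np.array([(354,292),(279,190),(178,309),(315,435),(424,317)])/3+[220,70]
def model(v):
    Rm=R.from_euler('z',v[2])*R.from_euler('y',-t)   # x up the slope
    P=[[.012,.022,0],[-v[3],v[4],0],[-v[3],-v[4],0],[v[3],-v[4],0],[v[3],v[4],0]]
    return np.array([v[0],v[1],.064])+Rm.apply(P),Rm
f=least_squares(lambda v:(np.array([proj(p,X) for X in model(v)[0]])-uv).ravel(),[.545,.342,-.6,.035,.03])
print('stage',f.x,f.cost,f.fun.round(1)); P,Rm=model(f.x); print('spot',P[0],'normal',Rm.apply([0,0,1]))
E
python3 fit.py
```

```text
wing [0.57918202 0.1066065  0.076     ] [0.59841651 0.07848836 0.076     ] [0.58879927 0.09254743 0.076     ] 0.03406751532408114 yaw -0.9708489133429489
cap [ 0.64449083 -0.17121274  0.129     ] [0.01923337 0.02464481 0.02380084] [np.float64(-49.947317703483286), np.float64(-138.36377165668884), np.float64(124.37803198047257)]
block [ 0.64356962 -0.17300883  0.06      ] [0.06979382 0.06988978 0.07008571] [np.float64(-49.42280414574951), np.float64(-140.22371248064127), np.float64(129.7297236359165)]
stage [ 0.54931     0.34454546 -0.39851452  0.04023521  0.03298313] 0.004878851449761539 [ 0.  -0.  -0.   0.1 -0.   0.  -0.  -0.   0.   0. ]
spot [0.56824003 0.36044564 0.0681035 ] normal [-0.31516188  0.1326968   0.93971514]
```

Run:
```python
from h import *
p=np.load('w_timer.npy',allow_pickle=True).item()
C=[.589,.0915]; yaw=-.971+np.pi/2
r.move_ptp([*C,.17],down(yaw)); print(np.round(r.get_obs()['q'],3))
pp=camera('wrist'); save(pp,'w_pre')
r.move_l([*C,.047],v=.12)
o0=r.get_obs(); print('before',o0['wrist_force'].round(1),o0['ft_torque'].round(2))
claw.grip(.004,50); o=r.get_obs(); print('w',o['gripper_width'],o['wrist_force'].round(1),o['ft_torque'].round(2),o['time'])
q0=o['q'].copy(); q=q0.copy(); turned=0
while turned<2.8:
    d=.3 if turned<1.8 else .07
    q[6]+=d; turned+=d; r.move_j(q); o=r.get_obs()
    print(round(turned,2),round(o['q'][6]-q0[6],3),o['wrist_force'].round(1),o['ft_torque'].round(2),round(o['gripper_width'],4),round(o['time'],2))
    if abs(o['ft_torque'][2])>.6 or np.linalg.norm(o['wrist_force'])>50: break
```

```text
[ 0.303  0.556 -0.694  1.757  0.418  0.979  0.047]
before [-0.3 -0.6  0.7] [ 0.01 -0.03  0.03]
w 0.00805909948181255 [-2.9 -1.   3.6] [-0.38  0.55  0.02] 9.5417
0.3 0.297 [-2.7 -2.2  2.8] [-0.42  0.61  0.06] 0.0085 9.93
0.6 0.595 [-4.4 -3.   4.9] [-0.33  0.76 -1.33] 0.0082 10.32
```

Run:
```python
from h import *
o=r.get_obs(); M=R.from_rotvec(o['eef_rot']).as_matrix(); print('yaw',np.arctan2(M[1,1],M[0,1]),o['ft_torque'].round(2),o['tool_pos'])
q=o['q'].copy(); q7=q[6]; q[6]=q7-.2; r.move_j(q); o=r.get_obs(); M=R.from_rotvec(o['eef_rot']).as_matrix()
print('yaw',np.arctan2(M[1,1],M[0,1]),o['ft_torque'].round(2),o['wrist_force'].round(1),o['tool_pos'],o['gripper_width'])
```

```text
yaw 1.1918785717189158 [-0.33  0.76 -1.33] [0.58809887 0.09056102 0.04712612]
yaw 0.992970347896293 [-0.08  0.29 -0.56] [-0.8 -0.4  2.7] [0.58814237 0.09071929 0.04707134] 0.007862070153138397
```

View pics/w_pre.png

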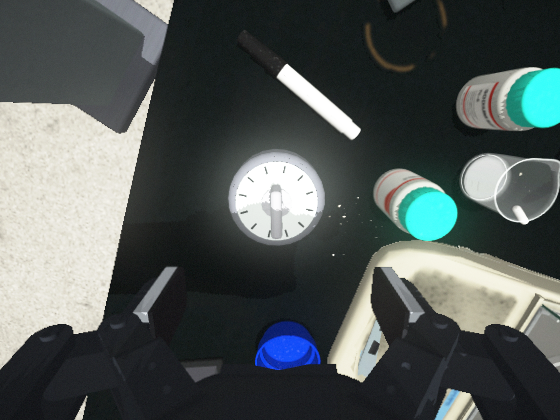

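Positive q7 turns anticlockwise, so I backed the key to its run-down stop. That does no harm. Now I'll wind clockwise with q7 decreasing.

Run:
```python
from h import *
o=r.get_obs(); q=o['q'].copy(); q0=q[6]; turned=0
while q[6]>-2.75:
    d=.35 if turned<1.7 else .1
    q[6]-=d; turned+=d; r.move_j(q); o=r.get_obs()
    M=R.from_rotvec(o['eef_rot']).as_matrix()
    print(round(turned,2),'yaw',round(np.arctan2(M[1,1],M[0,1]),3),o['wrist_force'].round(1),o['ft_torque'].round(2),round(o['gripper_width'],4),round(o['time'],2))
    if o['ft_torque'][2]>.7 or np.linalg.norm(o['wrist_force'])>50: break
```

```text
0.35 yaw 0.648 [-0.2 -0.1  0.2] [ 0.03  0.06 -0.1 ] 0.0082 11.07
0.7 yaw 0.298 [ 2.2  1.  -2.8] [ 0.3  -0.54 -0.08] 0.008 11.49
1.05 yaw -0.051 [ 4.8  1.7 -4.6] [ 0.48 -1.06 -0.06] 0.008 11.92
1.4 yaw -0.401 [ 5.9  2.2 -6. ] [ 0.45 -1.38 -0.04] 0.0082 12.34
1.75 yaw -0.752 [ 7.5  2.2 -5.2] [ 0.41 -1.57 -0.04] 0.0085 12.77
1.85 yaw -0.852 [ 8.1  0.8 -5.7] [ 0.38 -1.61 -0.05] 0.0083 13.02
1.95 yaw -0.952 [ 7.2  1.4 -6.6] [ 0.37 -1.6  -0.03] 0.0084 13.27
2.05 yaw -1.052 [ 7.9  2.  -6.3] [ 0.3  -1.68 -0.02] 0.0082 13.52
2.15 yaw -1.152 [ 7.6  0.4 -7.2] [ 0.3  -1.72 -0.05] 0.0078 13.77
2.25 yaw -1.252 [ 8.6  0.7 -7.1] [ 0.19 -1.69 -0.03] 0.0084 14.02
2.35 yaw -1.352 [ 8.2  1.9 -7.3] [ 0.17 -1.73 -0.02] 0.008 14.27
2.45 yaw -1.452 [ 8.8  0.4 -6.4] [ 0.14 -1.75 -0.02] 0.0082 14.52
2.55 yaw -1.552 [ 8.2 -0.1 -5.3] [ 0.02 -1.73 -0.01] 0.0082 14.77
2.65 yaw -1.653 [ 7.8  0.1 -6.2] [ 0.06 -1.75 -0.03] 0.0079 15.02
2.75 yaw -1.752 [ 8.  -0.2 -7. ] [-0.06 -1.71  0.16] 0.0082 15.27
2.85 yaw -1.85 [ 8.2 -0.9 -4.9] [-0.17 -1.7   0.65] 0.0081 15.52
2.95 yaw -1.948 [ 8.6 -1.  -5.4] [-0.23 -1.7   1.04] 0.008 15.77
```

The key hit its stop: torque rose to 1 N·m about 2.63 rad after the run-down stop. I'll release, check with a picture, then look at the probe from directly above.

Run:
```python
from h import *
claw.grip(.06); o=r.get_obs(); print(o['time'])
r.move_l([.588,.091,.2],v=.25)
p=camera('wrist'); save(p,'w_after'); 
# go to look at the probe: tool y across flats at -50deg
Y=np.radians(-50)
for y in (Y,Y+np.pi/2,Y+np.pi,Y-np.pi/2):
    print(y,kin.solve_ik([.644,-.172,.22],down(y)))
```

```text
16.3083
-0.8726646259971648 [ 0.79085418  0.69125038 -0.89620524  1.52652529  0.56387174  1.19857928
 -1.07459364]
0.6981317007977318 [ 0.93267635  0.87451326 -1.23343045  1.51751223  0.83615177  1.34955948
  0.32217729]
2.2689280275926285 [ 0.95854349  0.94191191 -1.32997976  1.51597988  0.9200696   1.40975233
  1.84458601]
-2.443460952792061 [ 0.58867104  0.57757438 -0.55114632  1.54075277  0.3239926   1.11545487
 -2.47697208]
```

View pics/w_after.png

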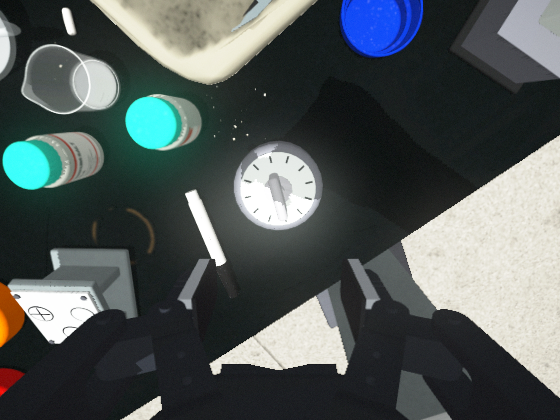

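The wing stayed at the stop: it's about 0.2 rad off the tool's axis, which matches the overtwist, and the jars haven't moved. Next is the probe.

Run:
```python
from h import *
n=np.array([-0.31516,0.1327,0.93972]); S=np.array([.5682,.3604,.0681])
claw.grip(.085)
Y=np.radians(-50.)
r.move_ptp([.62,-.10,.3],down(Y)); 
for k in np.arange(-3,3.2,.5):
    z=-n; y0=np.array([np.cos(k),np.sin(k),0]); y=y0-z*(y0@z); y/=np.linalg.norm(y); M=np.c_[np.cross(y,z),y,z]
    rv=R.from_matrix(M).as_rotvec(); s=kin.solve_ik(S+n*.061,rv); print(round(k,1),None if s is None else s.round(2))
r.move_ptp([.644,-.172,.2],down(Y)); r.sleep(.2)
p=camera('wrist'); save(p,'w_probe2'); np.save('w_probe2.npy',{k:p[k] for k in p if k!='color'},allow_pickle=True)
print([(d['position'],d['score']) for d in spotter.mark_of('probe_center',p)],r.get_obs()['time'],r.get_obs()['tool_pos'],[proj(p,[.644,-.172,z]) for z in (.06,.129)])
c=p['color'][:,:,::-1][80:330,160:400]; cv2.imwrite('pics/c_probe2.png',cv2.resize(c,None,fx=2.4,fy=2.4,interpolation=2))
```

```text
-3.0 [ 0.03  1.06 -1.33  1.75  1.41  1.43  1.66]
-2.5 [-1.42  0.71  0.89  1.84 -0.36  0.67 -2.92]
-2.0 [-1.12  0.57  0.44  1.82  0.14  0.65 -2.87]
-1.5 [-0.78  0.55 -0.01  1.8   0.51  0.73 -2.69]
-1.0 [-0.36  0.64 -0.59  1.77  0.89  0.91 -2.46]
-0.5 [-0.35  0.64 -0.61  1.77  0.9   0.92 -1.95]
0.0 [-0.3   0.67 -0.69  1.76  0.95  0.96 -1.45]
0.5 [-0.24  0.7  -0.77  1.76  1.01  1.   -0.97]
1.0 [-0.18  0.75 -0.88  1.76  1.08  1.06 -0.53]
1.5 [-0.08  0.84 -1.05  1.75  1.2   1.18 -0.11]
2.0 [-0.02  0.94 -1.18  1.75  1.3   1.29  0.34]
2.5 [ 0.03  1.06 -1.33  1.75  1.41  1.43  0.83]
3.0 [ 0.03  1.06 -1.33  1.75  1.41  1.43  1.36]
[([0.6437, -0.1727, 0.0894], 0.91)] 19.5833 [ 0.64462996 -0.17086303  0.20178488] [array([280.17121724, 200.17781705]), array([280.85344609, 225.18379348])]
```

View pics/c_probe2.png

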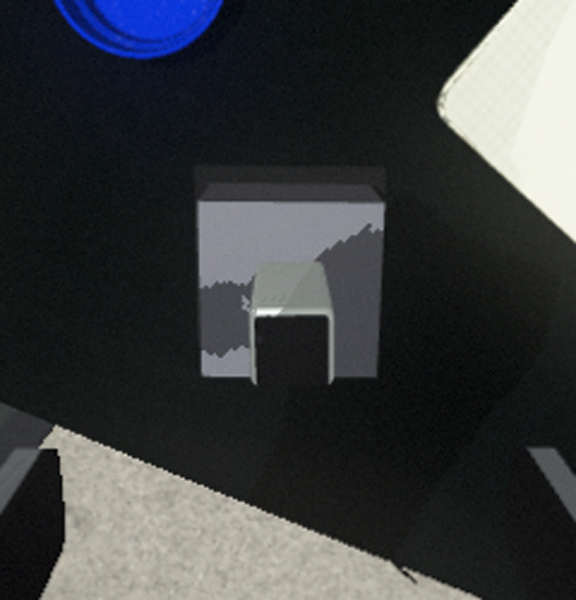

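The probe's cap centre is at crop (292,347), within about 1 px of the fit, and its flats are square to the jaws. I'll grasp and lift it.

Run:
```python
from h import *
Y=np.radians(-50.)
r.move_l([.644,-.172,.074],down(Y),v=.12); o=r.get_obs(); print(o['tool_pos'],o['wrist_force'].round(1))
claw.grip(.02,60); o=r.get_obs(); print('grip',o['gripper_width'],o['wrist_force'].round(1),o['time'])
r.move_l([.644,-.172,.18],v=.12); r.sleep(.3); o=r.get_obs(); print(o['gripper_width'],o['wrist_force'].round(2),o['tool_pos'],o['time'])
p=camera('wrist'); save(p,'w_held'); p=camera('scene'); save(p,'s_held')
```

```text
[ 0.64468057 -0.17197837  0.07497725] [0.6 0.2 0.4]
grip 0.02583506270933722 [-1.  -0.1  2.8] 21.35
0.025376873925083383 [-0.97  0.2  -1.67] [ 0.64380766 -0.17190778  0.17945403] 22.6833
```

View pics/w_held.png

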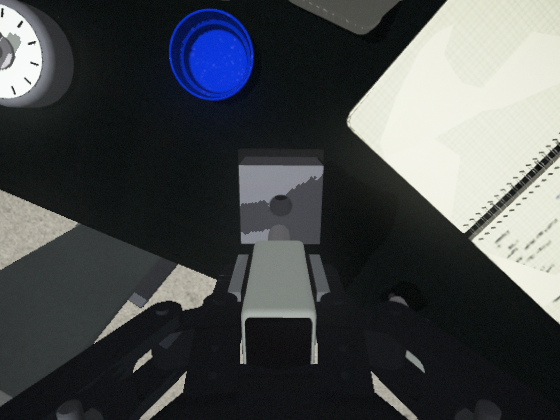

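View pics/s_held.png

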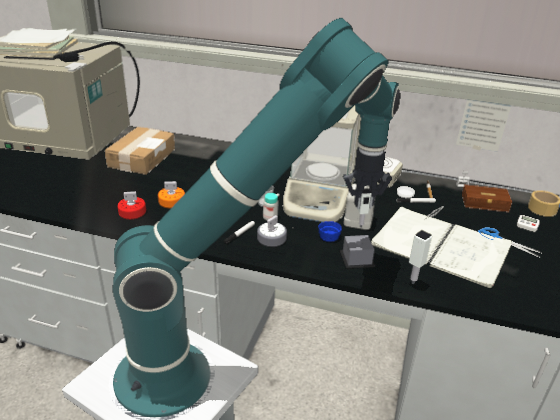

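The probe is out of its hole and held squarely. Next I'll move round to hover above the mark along the plate's normal.

```bash
cat >> h.py <<'E'
n=np.array([-0.31516,0.1327,0.93972]); S=np.array([.5682,.3604,.0681])
def tilt(k,n=n):
    z=-n/np.linalg.norm(n); y0=np.array([np.cos(k),np.sin(k),0]); y=y0-z*(y0@z); y/=np.linalg.norm(y)
    return R.from_matrix(np.c_[np.cross(y,z),y,z]).as_rotvec()
E
python3 - <<'E'
from h import *
r.move_l([.6,-.12,.27],v=.25)
r.move_ptp([.54,.1,.28],down(0.)); 
H=S+n*(.066+.02); k=.5
r.move_ptp(H+n*.08,tilt(k)); r.move_l(H,tilt(k),v=.1); r.sleep(.5)
o=r.get_obs(); print(o['time'],o['tool_pos'],H,(R.from_rotvec(tilt(k)).inv()*R.from_rotvec(o['eef_rot'])).as_rotvec(),o['wrist_force'],o['gripper_width'])
for c in ['wrist','scene','top']:
    p=camera(c); save(p,'hov_'+c); np.save('hov_%s.npy'%c,{a:p[a] for a in p if a!='color'},allow_pickle=True)
    print(c,'spot',proj(p,S).round(1),'tip',proj(p,S+n*.02).round(1),'grip end',proj(p,S+n*.072).round(1),'ctr',proj(p,S+n*.105).round(1),'cap',proj(p,S+n*.141).round(1))
    for l in ['tip_point','probe_center','spot']: print(l,[(np.round(d['position'],4),round(d['score'],2),proj(p,d['position']).round(1)) for d in spotter.mark_of(l,p)][:2])
    u,v=proj(p,S+n*.05).astype(int); I=p['color'][:,:,::-1][max(v-75,0):v+75,max(u-75,0):u+75]; print('crop origin',max(u-75,0),max(v-75,0)); cv2.imwrite('pics/chov_%s.png'%c,cv2.resize(I,None,fx=4,fy=4,interpolation=2))
E
```

```text
26.8667 [0.54110439 0.37184844 0.14903423] [0.54109624 0.3718122  0.14891592] [-2.08498412e-04 -2.80098977e-05 -4.45189048e-05] [ 0.50923375 -0.65089325 -1.13178327] 0.025421200690717856
wrist spot [278.  217.6] tip [278.  226.7] grip end [277.9 259.5] ctr [277.8 292.2] cap [277.6 349.6]
tip_point []
probe_center [(array([0.5365, 0.3782, 0.1657]), 0.58, array([284.5, 285.3]))]
spot [(array([0.5693, 0.3604, 0.0695]), 0.55, array([279.6, 219.2]))]
crop origin 202 168
scene spot [198.1 196.4] tip [195.8 191.9] grip end [189.9 180. ] ctr [186.  172.1] cap [181.7 163.3]
tip_point []
probe_center [(array([ 0.6331, -0.3522,  0.1191]), 0.97, array([420.5, 249. ]))]
spot [(array([0.5699, 0.3588, 0.0669]), 0.48, array([198.8, 196.7]))]
crop origin 117 110
top spot [186.7 218.1] tip [184.6 219.1] grip end [178.7 221.9] ctr [174.8 223.7] cap [170.3 225.8]
tip_point []
probe_center [(array([0.537 , 0.3728, 0.1642]), 0.67, array([175.6, 223.2])), (array([ 0.6324, -0.3518,  0.1212]), 0.58, array([428., 199.]))]
spot [(array([0.5672, 0.3525, 0.0685]), 0.56, array([189.3, 218.5])), (array([0.6905, 0.1589, 0.0007]), 0.52, array([256. , 185.1]))]
crop origin 106 145
```

View pics/chov_wrist.png

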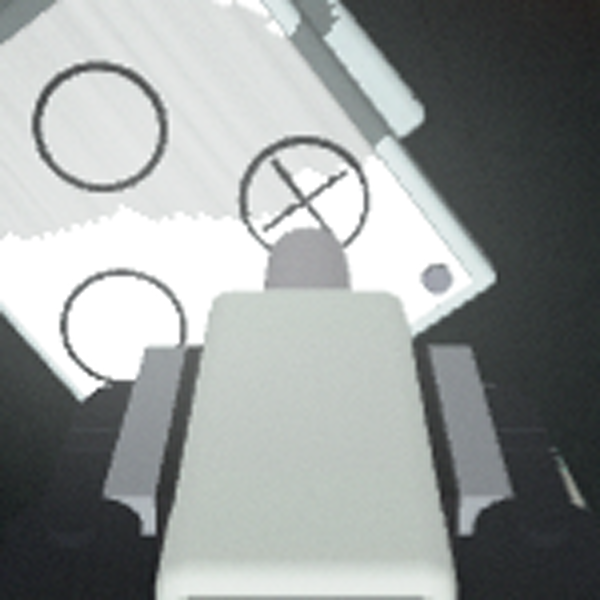

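View pics/chov_scene.png

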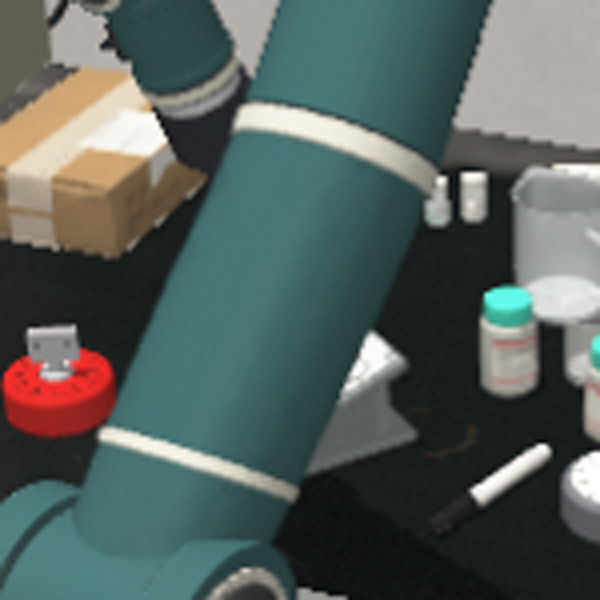

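View pics/chov_top.png

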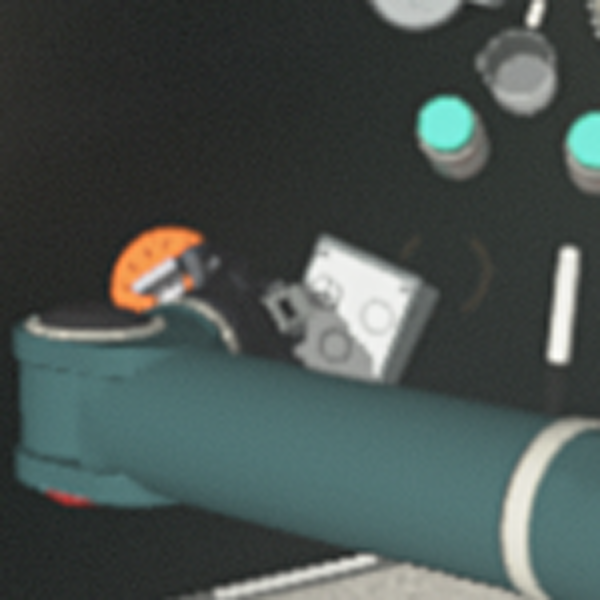

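Run:
```python
from h import *
p=np.load('hov_wrist.npy',allow_pickle=True).item(); M=R.from_rotvec(tilt(.5)).as_matrix(); x,y=M[:,0],M[:,1]
def q(h,dx,dy): return ((proj(p,S+n*h+x*dx+y*dy)-[202,168])*4).round(1)
print('grip bottom front edge',q(.072,.013,-.013),q(.072,.013,.013),'obs (213,292),(408,292)')
print('grip top front',q(.138,.013,-.013),q(.138,.013,.013),'cap',q(.141,.013,-.013),q(.141,.013,.013))
print('nose end front',[q(.032,.007*np.cos(a),.007*np.sin(a)).tolist() for a in (-1,-.5,0,.5,1)],'obs top (307,228)'); print('nose at base',q(.07,.0,.007),q(.07,0,-.007),'obs 265,349')
I=cv2.imread('pics/hov_wrist.png')[150:400,190:370]; cv2.imwrite('pics/chw2.png',cv2.resize(I,None,fx=2.4,fy=2.4,interpolation=2))
```

```text
grip bottom front edge [205.3 276.5] [401.9 276.5] obs (213,292),(408,292)
grip top front [146.1 572.4] [459.  572.5] cap [141.7 594.3] [463.3 594.4]
nose end front [[268.1, 238.0], [283.4, 224.4], [303.9, 219.5], [324.4, 224.5], [339.7, 238.0]] obs top (307,228)
nose at base [354.8 359.5] [252.4 359.5] obs 265,349
```

View pics/chw2.png

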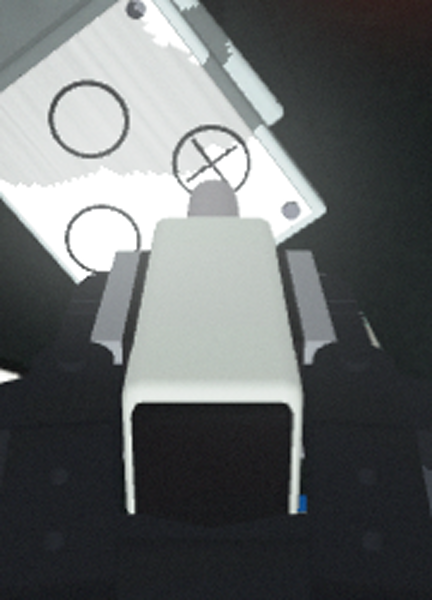

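The wrist view matches the predicted probe pose within about 1 mm and 1°, and the circle's centre is at (278.5,218) against a predicted (278,217.6). I'll now approach along the normal, sensing force.

```bash
cat >> h.py <<'E'
def fn(m=8):
    a=[]
    for _ in range(m): r.sleep(.03); a.append(r.get_obs()['wrist_force'])
    a=np.array(a); return a.mean(0)@n, a.std(0).max(), a.mean(0)
E
python3 - <<'E'
from h import *
k=.5
b=[]
for g in (.008,.005):
    r.move_l(S+n*(.066+g),tilt(k),v=.05); r.sleep(.2); f=fn(12); b.append(f[0]); print(g,f[0],f[1],f[2].round(2))
b0=np.mean(b)
g=.004
while g>-.006:
    r.move_l(S+n*(.066+g),tilt(k),v=.03); r.sleep(.1); f=fn(8); o=r.get_obs()
    print(round(g*1e3,1),'dF',round(f[0]-b0,2),f[2].round(2),'z along n',round((o['tool_pos']-S)@n*1e3-66,2),round(o['time'],2))
    if f[0]-b0>2.4: break
    g-=.001
E
```

```text
0.008 -1.465121212108684 0.6541142711292903 [ 0.11 -0.08 -1.51]
0.005 -1.4035662080214084 0.49412897021906893 [ 0.13 -0.1  -1.44]
4.0 dF 0.03 [ 0.06  0.07 -1.48] z along n 4.02 29.93
3.0 dF 0.26 [ 0.03 -0.07 -1.24] z along n 3.03 30.54
2.0 dF 0.02 [ 0.    0.04 -1.5 ] z along n 2.0 31.16
1.0 dF 0.08 [ 0.26  0.08 -1.37] z along n 1.04 31.77
0.0 dF 0.17 [ 0.25  0.37 -1.31] z along n 0.06 32.39
-1.0 dF 1.18 [-0.3   0.   -0.37] z along n -0.97 33.01
-2.0 dF 1.56 [-0.24  0.36  0.  ] z along n -1.97 33.62
-3.0 dF 2.03 [-0.44  0.68  0.39] z along n -2.95 34.24
-4.0 dF 2.52 [-0.27  0.39  1.01] z along n -3.98 34.86
```

Run:
```python
from h import *
k=.5
r.move_l(S+n*(.066-.0053),tilt(k),v=.02); r.sleep(.3); f=fn(30); o=r.get_obs()
print('dF',f[0]+1.434,f[2].round(2),(o['tool_pos']-S).round(4),(o['tool_pos']-S)@n,'rot err',(R.from_rotvec(tilt(k)).inv()*R.from_rotvec(o['eef_rot'])).as_rotvec().round(4),o['gripper_width'],o['time'])
for c in ['wrist','top']:
    p=camera(c); save(p,'end_'+c); print(c,proj(p,S).round(1))
    I=p['color'][:,:,::-1]; u,v=proj(p,S+n*.03).astype(int); cv2.imwrite('pics/cend_%s.png'%c,cv2.resize(I[v-75:v+75,u-75:u+75],None,fx=4,fy=4,interpolation=2)); print(u-75,v-75)
    if c=='wrist':
        M=R.from_rotvec(o['eef_rot']).as_matrix(); print('nose front end',((proj(p,S+n*.007+M[:,0]*.007)-[u-75,v-75])*4), 'spot crop',(proj(p,S)-[u-75,v-75])*4)
```

```text
dF 3.118433191081858 [-0.63  0.98  1.44] [-0.0191  0.008   0.057 ] 0.06069284394749815 rot err [0. 0. 0.] 0.025324397793471752 36.4083
wrist [278.1 229.5]
203 172
nose front end [300.19671059 204.6638848 ] spot crop [300.22432266 229.89226617]
top [186.7 218.1]
108 144
```

View pics/cend_wrist.png

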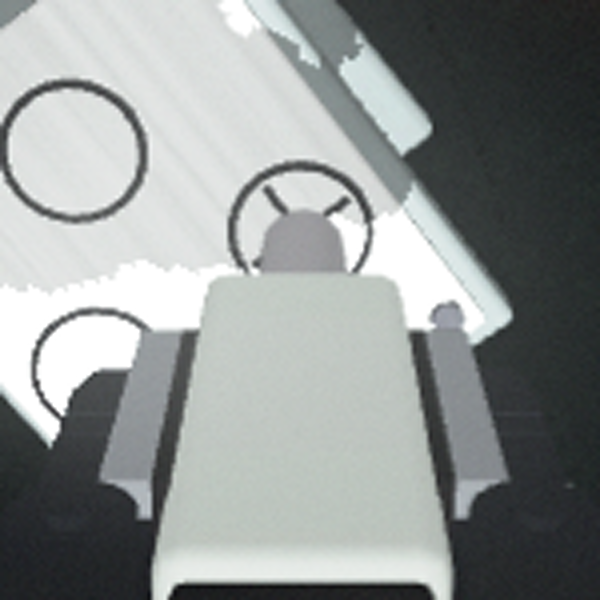

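View pics/end_top.png

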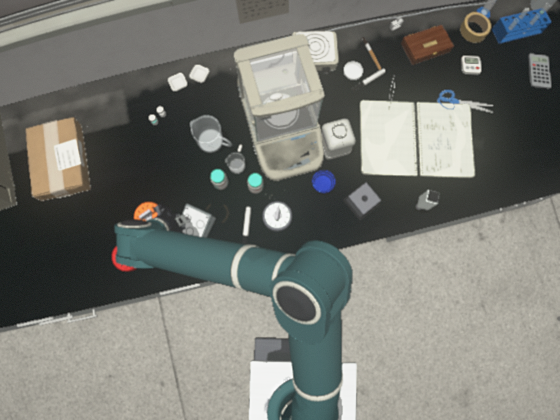

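Run:
```python
from h import *
f=fn(15); print(f[0]+1.434, r.get_obs()['time']); r.hand_in()
```

```text
3.321504573436333 37.0083
the job is handed in; nothing more can be done
```

I wound the timer to its stop, lifted the probe out of its stand and pressed it on the cross mark. I handed the job in at about 37 s, still gripping and pressing.

**Winding**
- My first turn went about 0.6 rad the wrong way (anticlockwise), which took the key back to its run-down stop.
- I then turned it clockwise without regrasping. It hit the upper stop after about 2.63 rad (2.6 expected), with the torque rising to 1 N·m.
- The picture after release shows the key still at the stop.

**Probe on the mark**
- **Force:** the push along the plate's normal read 3.1 N, then 3.3 N just before hand-in, with about 0.5 N of noise on each reading.
- **Depth:** the arm stood about 4.9 mm past the point of contact, so the tip is about half sunk.
- **Position and squareness:** the nose appears within about 1 mm of the mark's centre. The tool is on the fitted normal, and the probe was within about 1° in the grip when checked before contact.

**Not seen directly:** the nose hides the tip in the wrist view, and the arm or gripper blocks the other two cameras. The tip's position and depth are therefore worked out from the nose, the arm's position and the force.

**Other objects:** in the final top picture, the jars, beaker and look-alikes stand where they were.

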